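# Hang the tool pail on the bench hanger

### The job

Clear the etching bench: swing the pail's folded wire bail up until it stands upright, without shoving the pail along the bench, then lift the pail by its bail and hang it by the bail across both red prongs of the bench hanger. Set it on the prongs gently, letting them take the weight without banging or pressing down, and leave the ink tin, the varnish jar and the spatula where they are.

Things in the scene. Friction and masses are not known exactly. Their poses are not given: they have to be found in the camera images.
- pail: Small galvanised pail on the bench, 105 mm high, 104 mm across the base, 132 mm across the rim, 0.35 to 0.6 kg with its bail. Origin: centre of its underside, z up. The swing bail is pivoted on two ears at y = +-66 mm, 102 mm above the underside (pivot axis along y), and starts folded over the pail's -x side.
- bail (a joint): Bail angle (rad): 0 upright, negative leaning to the pail's -x side; limits +-1.65. Starts folded at -1.55 to -1.38, about level, its grip 12 mm off the rim: too close to pinch, so raise it from outside with a fingertip under the grip. The stiff hinge stays where left; about 1 N at the grip moves it. Pushing harder sideways slides the pail.
- bail_grip (a point): Centre of the bail's dark wooden grip, a round sleeve 14 mm thick, 36 mm long along its y, 85 mm from the pivot axis; z points from that axis out through the grip. Beside the sleeve the bail is straight 6 mm wire to y = +-50 mm, then slopes down to the ears. Upright, the grip is 187 mm above the pail's underside with 79 mm free from the wire down to the rim.
- stand: Bench hanger, fixed. Origin: on the bench straight below the middle of the hook's seat; z up. Base plate 130 x 150 x 12 mm, green, from x = +60 to +190 mm. Its red two-pronged hook reaches from a clamp on the post toward -x; the bail's straight wire belongs across both prongs in the seat, along the stand's y, the grip between them.
- hook_mid (a point): Point 239 mm above the stand's origin: the middle of the hook seat's possible heights. The clamp's setting is not measured: the top of the seat lies anywhere from 20 mm below to 20 mm above this point and must be seen or felt. The hook yields under load like a spring, about 4 N per mm. Axes as the stand's.
- post_top (a point): Top of the hanger's 16 mm post, 227 mm above the bench. Hook shape (8 mm rod, stand's x, y): prongs at y = +-34 mm, nothing between them, from a crossbar at x = +88 to the seat, level from x = +12 to -10, then up to tips at x = -22, 13 mm higher than the seat. The pail's rim must pass under the prongs as the bail passes over the tips.
- ink_tin: Blue ink tin, 72 mm across, 50 mm high; origin: centre of its underside. To be left alone.
- varnish_jar: Amber jar, 52 mm across, 75 mm high; origin: centre of its underside. To be left alone.
- spatula: Ink spatula 200 mm long, lying on the bench along its x axis; origin about its middle. To be left alone.

How it is judged (in metres and radians):
On the way, in this order (a step that is already met when the one before it is completed fails the run):
1. the bail stands within 0.3 rad of upright while the pail still stands on the bench (value of joint bail between -0.3 and 0.3 rad and height (world z) of pail below 0.006 m), for 0.2 s.
2. the pail is carried clear of the bench (height (world z) of pail above 0.02 m), for 0.2 s.
At the end, for the whole second after the job is handed in: The pail hangs at rest, upright within 0.25 rad, 20 mm or more clear of the bench, by its bail (upright within 0.4 rad) from the hanger: grip within 20 mm of midway between the prongs, 20 mm before to 30 mm behind the seat's middle, bail within 0.3 rad of square across them (x of bail_grip in the frame of stand between -0.02 and 0.03 m and y of bail_grip in the frame of stand between -0.02 and 0.02 m and angle between the y axis of bail_grip and the y axis of stand, either way round below 0.3 rad and height (world z) of pail above 0.02 m and angle between pail's own z axis and vertical below 0.25 rad and angle between bail_grip's own z axis and vertical below 0.4 rad and contact force between pail and stand above 1.5 N and linear speed of pail below 0.04 m/s); the robot touches nothing.
It fails at once if pail and hanger press on each other with more than 13 N (banged, dropped or pressed) (contact force between pail and stand above 13 N).
It fails at once if the pail is shoved more than 35 mm along the bench (height (world z) of pail below 0.004 m and distance of pail from where it was at the start of the episode above 0.035 m).
It fails at once if the pail is tipped by more than 0.5 rad (angle between pail's own z axis and vertical above 0.5 rad).
It fails at once if the ink tin, varnish jar or spatula is moved more than 20 mm (distance of any of ink_tin, varnish_jar, spatula from where it was at the start of the episode above 0.02 m).
It also fails if it takes over 72 s, if anything falls off the work surface, if the arm or the gripper's body presses on something with over 40 N, if the wrist force passes 120 N, or if a joint passes its speed limit or range.

### The arm

A 6-joint arm with a two-finger parallel gripper is mounted at the origin on the work surface. World frame = base frame: x ahead of the robot, y to its left, z up, the work surface at z = 0. Lengths are in mm, angles in rad, forces in N, time in s.
With the tool pointing down it reaches from about 275 to 1000 mm from the base axis. Payload 8.4 kg.
Tool frame: the origin (TCP) lies midway between the tips of the shut fingers; the grasp point (between the pads) lies grip_depth behind it (grip_depth is the distance from the TCP to the grasp point, in mm); z points along the fingers, y is the line along which they close (so a half turn about z gives the same grasp; the last joint's range is limited). The gripper opens to 85 mm and grips with 20 to 120 N. Pads are 22 mm wide; open, the fingers measure 114 mm over their backs; the gripper's body (76 mm by 85 mm) begins 54 mm behind the grasp point. The pads swing forward as they close: fully open they stand 13 mm farther back than shut.
Start: joints at [-1.152, 0.353, 1.633, -0, 1.155, -0.002], TCP at [255.306, -570.48, 231.281] pointing down, gripper open.
Joint ranges: [-2.63, 2.63], [-0.92, 2.1], [0.06, 2.66], [-1.3, 4.44], [0, 2.69], [-3.02, 3.02]. Speed limits (rad/s): [2.22, 2.22, 2.79, 3.14, 3.14, 3.14].

### API

Orientations are given as [roll, pitch, yaw] about the fixed x, y, z axes, in that order (R = Rz(yaw) Ry(pitch) Rx(roll)).
In Python, from rig import * gives the robot as it stands.
- The arm moves only by the shell command python3 -m creep 'ROWS' [FORCE]. ROWS is JSON, a list of rows, each an object of numbers: "x", "y", "z": the shift along the tool's x, y, z in mm; "rx", "ry", "rz": the turn, a rotation vector about the tool's x, y, z in rad; "hand": the finger opening in mm, from 0 to 85.4. A call has 1 to 20 rows; each row shifts and turns the commanded pose from where the row before left it, along the tool's axes as they then stand; what a row does not reach is not made up. A row lasts 1/8 s, in which the tool goes at most 62.5 mm and 10.7 degrees, less where a joint would pass 70% of its speed; a pose out of reach is approached as far as the arm can. A call with a gripper value outside its range is refused whole. The fingers move at their own pace and stop on an object; FORCE is the grip in N (left out, the last holds). Time passes only in rows, so rows that do not move let the fingers close. It gives the time, the measured TCP pose, the force, the opening and the grip force at its end, in the units of the state.
- sense(): the state, without advancing time (a new reading comes with each control period).
- grab_frame(name): name is "side" or "top"; returns the picture (400x640x3 uint8, red, green, blue); there is no depth.
- get_calibration(name): a dict with "K" (3x3 intrinsics, pixels), "k1" (the pictures are not rectified: a ray, as slopes to the right and down, at radius r is drawn at 1 + k1 r^2 times it, then the intrinsics apply), "R" (3x3) and "t" (3): a world point X has camera coordinates R X + t. Camera axes: x right, y down, z forward; pixel columns grow to the right and rows downward; lengths in mm; the calibration is good to about 2 mm. A picture is of the moment at which its call begins. get_calibration takes no time and is no camera call.
- sign_off(): hands the job in; it is judged then, once.
The state is a dict: "clock": time; "qpos": joint angles; "qvel": joint speeds; "joint_efforts": joint torques, N m; "eef_pos": TCP position; "tcp_rot": TCP orientation; "contact_force": force on the tool from outside, world axes, zero at the start; "wrist_torque": the same for the moment, N m; "opening": opening from 0.0 (shut) to 1.0 (fully open); "grasp_force": force on a finger pad.
Only numpy, scipy, OpenCV 4.12 (cv2) and the standard library are available. Lean on these libraries where they do the work, as an engineer would, in place of code of your own. Each camera call takes 0.05 s, during which the arm holds its last target. There are 200 camera calls.

## Working session

There is one attempt and no reset: what is moved stays moved. The work goes in short steps, Python scripts to look and compute and a shell command to move; the robot and the scene stay as the last step left them, time stands still between calls to the robot, and variables do not carry over. Pictures are saved under pics/ and viewed, at most 10 in all, crops included, and the job is handed in when it is done.

```bash
mkdir -p pics; ls
python3 - <<'E'
from rig import *
import cv2
s=sense();print(s)
for n in("side","top"):
    im=grab_frame(n);cv2.imwrite(f"pics/{n}0.png",im[...,::-1]);c=get_calibration(n);print(n,c)
E
```

```text
pics
{'clock': 0.0, 'qpos': array([-1.15240503e+00,  3.53659177e-01,  1.63410421e+00,  3.26189579e-05,
        1.15524659e+00, -2.39753355e-03]), 'qvel': array([ 9.70599550e-05, -1.37296123e-03,  2.86526636e-04,  7.82486462e-04,
       -8.54294842e-04,  1.76861085e-03]), 'joint_efforts': array([ 9.14832508e-04, -6.05247331e+01, -3.42060828e+01,  2.28018948e-06,
        9.48176341e-03, -2.86255329e-05]), 'eef_pos': array([ 255.11813561, -570.040556  ,  230.56761878]), 'tcp_rot': array([-3.14017541e+00, -3.32221965e-05,  4.20775617e-01]), 'contact_force': array([0.02868487, 0.78552951, 0.36011387]), 'wrist_torque': array([0.00038054, 0.07080122, 0.02187119]), 'grasp_force': 0.0, 'opening': 0.9977075788824846}
side {'K': array([[437.09521183,   0.        , 324.17532727],
       [  0.        , 437.09521183, 193.82205703],
       [  0.        ,   0.        ,   1.        ]]), 'k1': -0.07856067217697216, 'R': array([[-0.81678411, -0.57694068, -0.00178102],
       [-0.45671193,  0.64845443, -0.60903289],
       [ 0.35253076, -0.49663498, -0.79314297]]), 't': array([503.48962872, 371.21478188, 656.6378832 ])}
top {'K': array([[370.38987248,   0.        , 318.00873908],
       [  0.        , 370.38987248, 195.53925731],
       [  0.        ,   0.        ,   1.        ]]), 'k1': -0.07249612740733011, 'R': array([[ 0.02407365, -0.99967706,  0.00813907],
       [-0.99397729, -0.02480545, -0.1067419 ],
       [ 0.10690932, -0.00552039, -0.99425345]]), 't': array([-10.21027831, 608.92935581, 854.4199312 ])}
```

View pics/side0.png

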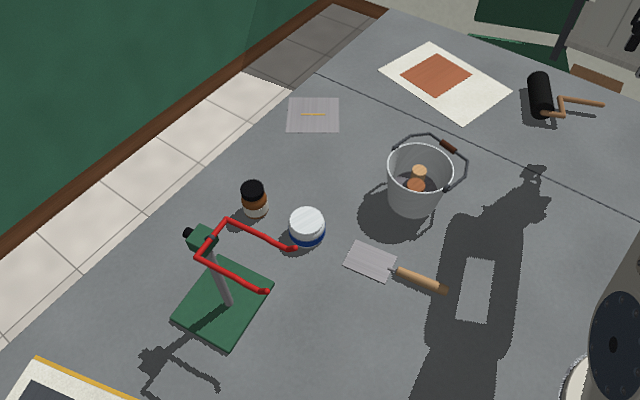

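View pics/top0.png

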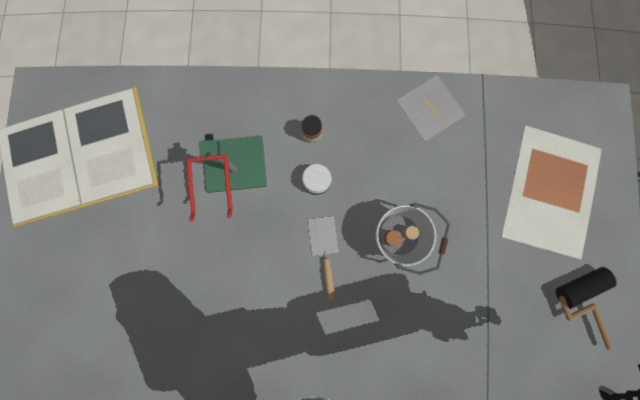

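The side view shows the pail at about (415,180), its grip at (448,146), the hook tips at (293,248) and (266,291), and the green base around (225,300). The top view shows the pail rim centred at (407,236), the grip at (444,245), the prong tips at (192,218) and (230,213), and the base at (233,163). The tin is at (317,179), the jar at (312,128) and the spatula at (326,255).

```bash
cat > h.py <<'E'
from rig import *
import cv2, numpy as np
def ray(n,u,v):
    c=get_calibration(n);K=c["K"];d=np.array([c["k1"],0,0,0,0.])
    p=cv2.undistortPoints(np.array([[[u,v]]],float),K,d)[0,0]
    R=c["R"];return -R.T@c["t"],R.T@np.array([p[0],p[1],1.])
def plane(n,u,v,z):
    o,d=ray(n,u,v);return o+d*(z-o[2])/d[2]
def tri(a,b):
    (o,d),(p,e)=ray("top",*a),ray("side",*b)
    s=np.linalg.lstsq(np.c_[d,-e],p-o,rcond=None)[0]
    x,y=o+d*s[0],p+e*s[1];return (x+y)/2,np.linalg.norm(x-y)
def proj(n,X):
    c=get_calibration(n);return cv2.projectPoints(np.array([X],float),cv2.Rodrigues(c["R"])[0],c["t"],c["K"],np.array([c["k1"],0,0,0,0.]))[0][0,0]
def mask(im,lo,hi,box):
    h=cv2.cvtColor(im,cv2.COLOR_RGB2HSV);m=cv2.inRange(h,np.array(lo),np.array(hi));o=np.zeros_like(m);x0,y0,x1,y1=box;o[y0:y1,x0:x1]=m[y0:y1,x0:x1];return o
def big(m):
    return max(cv2.findContours(m,cv2.RETR_EXTERNAL,cv2.CHAIN_APPROX_NONE)[0],key=cv2.contourArea)
E
python3 - <<'E'
from h import *
np.set_printoptions(precision=1,suppress=True)
T=cv2.imread("pics/top0.png")[...,::-1].copy();S=cv2.imread("pics/side0.png")[...,::-1].copy()
g=lambda im,b:big(mask(im,(0,90,30),(15,255,140),b))
ct=g(T,(436,232,452,258));cs=g(S,(435,133,462,158))
a=cv2.minAreaRect(ct);b=cv2.minAreaRect(cs);print("grip",a,b,tri(a[0],b[0]))
# green base
ct=big(mask(T,(60,80,20),(95,255,160),(190,125,280,200)));r=cv2.minAreaRect(ct)
P=[plane("top",*q,12)[:2] for q in cv2.boxPoints(r)];print("base",r,np.array(P))
P=np.array(P,np.float32);print([np.linalg.norm(P[i]-P[i-1]) for i in range(4)],P.mean(0))
for n,im,bx in(("top",T,(180,145,240,225)),("side",S,(180,210,300,300))):
    m=mask(im,(0,150,80),(8,255,255),bx);y,x=np.nonzero(m);print(n,len(x),[(x[i],y[i]) for i in (x.argmin(),x.argmax(),y.argmin(),y.argmax())])
for q in((407,236),):print("rim",plane("top",*q,105))
big_=np.vstack([cv2.resize(T[140:225,180:270],(540,510),interpolation=2)])
o=np.zeros((600,800,3),np.uint8);o[:400,:480]=cv2.resize(T[145:225,180:276],(480,400));
o[:400,480:]=cv2.resize(T[190:285,370:446+0],(320,400));o[400:,:]=0
cv2.imwrite("pics/c1.png",cv2.resize(T[140:225,180:270],(635,600))[...,::-1])
cv2.imwrite("pics/c2.png",cv2.resize(S[205:300,180:306],(796,600))[...,::-1])
cv2.imwrite("pics/c3.png",cv2.resize(T[195:285,360:460],(666,600))[...,::-1])
E
```

```text
grip ((443.42352294921875, 245.09413146972656), (4.121678829193115, 14.534341812133789), 12.52880859375) ((447.5946044921875, 146.06756591796875), (17.088401794433594, 5.696134090423584), 35.53767776489258) (array([ 499.5, -272.4,  104.7]), np.float64(1.5698254376565826))
base ((232.2581787109375, 163.66261291503906), (49.44775390625, 61.42831802368164), 85.33314514160156) [[740.  304.5]
 [756.  151. ]
 [632.  135.8]
 [615.9 286.7]]
[np.float32(125.29629), np.float32(154.35315), np.float32(124.88176), np.float32(151.81238)] [686.  219.5]
top 511 [(np.int64(187), np.int64(159)), (np.int64(231), np.int64(206)), (np.int64(217), np.int64(155)), (np.int64(190), np.int64(220))]
side 1169 [(np.int64(193), np.int64(256)), (np.int64(297), np.int64(246)), (np.int64(225), np.int64(216)), (np.int64(266), np.int64(294))]
rim [ 517.1 -191.7  105. ]
```

View pics/c1.png

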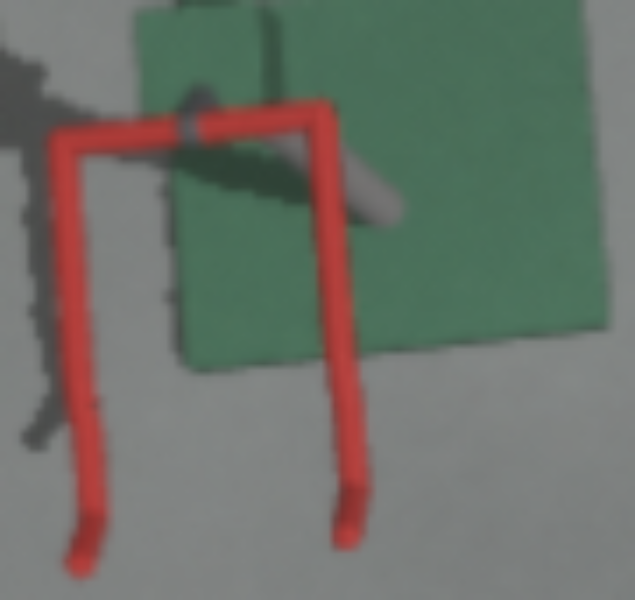

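View pics/c2.png

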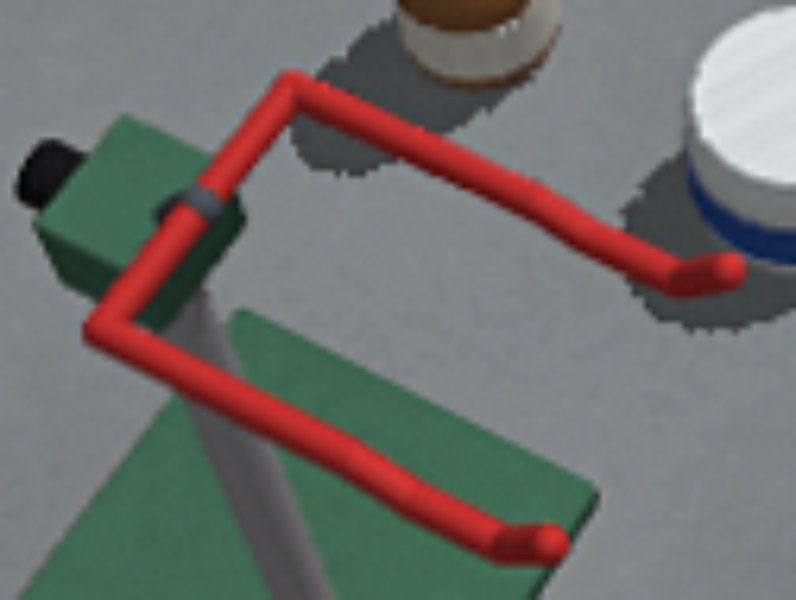

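View pics/c3.png

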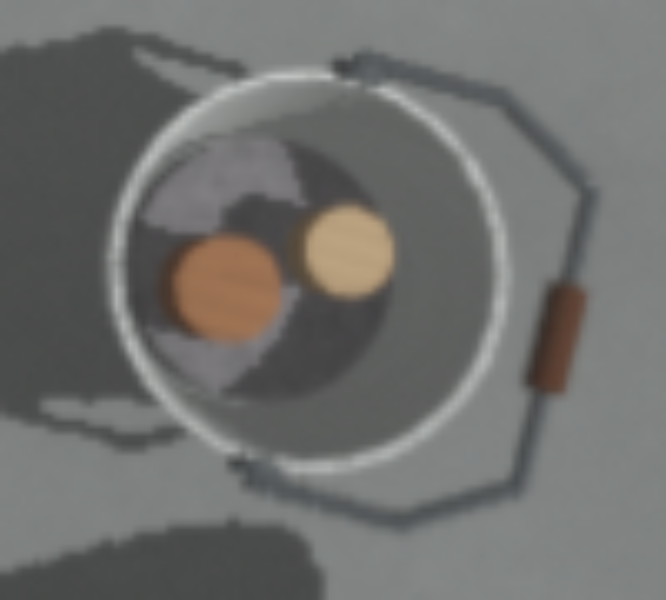

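The crops show the left prong with its tip at (80,568) and seat bend at (93,515) in c1, matching (550,545) and (495,545) in c2. The right prong's tip is at (347,540) and bend at (353,490), matching (735,268) and (680,275). In c3 the rim spans x 108–510 and y 68–470, the ears are at (345,68) and (245,465), and the grip is at (557,340).

Run:
```python
from h import *
np.set_printoptions(precision=1,suppress=True)
c1=lambda x,y:(180+(x+.5)/7.056-.5,140+(y+.5)/7.056-.5)
c2=lambda x,y:(180+(x+.5)/6.317-.5,205+(y+.5)/6.317-.5)
c3=lambda x,y:(360+(x+.5)/6.66-.5,195+(y+.5)/6.66-.5)
for n,a,b in(("Ltip",(80,568),(550,545)),("Lbend",(93,518),(495,545)),("Rtip",(347,540),(735,268)),("Rbend",(354,490),(680,275)),("Lseat0",(85,425),(400,495)),("Rseat0",(342,365),(545,205)),("Lcb",(62,143),(98,325)),("Rcb",(322,112),(292,85))):print(n,*tri(c1(*a),c2(*b)))
# rim outer
print("rim",[plane("top",*c3(*q),105) for q in((108,268),(510,268),(309,68),(309,470))])
print("ears",plane("top",*c3(345,66),102),plane("top",*c3(245,466),102))
print("wire",plane("top",*c3(590,190),104),plane("top",*c3(518,487),104))
print("tin",plane("top",317,179,50),"jar",plane("top",312,128,75),"spat",plane("top",323,236,5),plane("top",330,290,15))
```

```text
Ltip [536.1 230.9 261. ] 2.456379229451937
Lbend [549.8 233.  247.5] 3.1994479414769996
Rtip [544.4 162.9 262.6] 1.2189600300826449
Rbend [558.  164.9 249.2] 1.5375160998082908
Lseat0 [573.  236.1 247.4] 1.5341585232487827
Rseat0 [590.1 169.1 252.3] 2.3655505575411246
Lcb [646.  245.2 253.3] 2.5014148798840927
Rcb [655.5 177.6 252.1] 1.4704703164150406
rim [array([ 518.2, -123. ,  105. ]), array([ 520.9, -256.5,  105. ]), array([ 585.5, -189.4,  105. ]), array([ 453.9, -189.7,  105. ])]
ears [ 586.8 -202.2  102. ] [ 454.6 -169.3  102. ]
wire [ 547.2 -284.   104. ] [ 449.4 -259.3  104. ]
tin [646.3   8.1  50. ] jar [762.4  22.8  75. ] spat [512.9 -10.    5. ] [384.7 -29.5  15. ]
```

```bash
cat >> h.py <<'E'
from scipy.spatial.transform import Rotation as Ro
np.set_printoptions(precision=3,suppress=True)
def go(X,rpy=None):
    "tool-frame shift (at present orientation) and rotvec to reach X, rpy"
    s=sense();R=Ro.from_euler("xyz",s["tcp_rot"])
    print("shift",R.inv().apply(np.array(X)-s["eef_pos"]).round(1), "rot",(R.inv()*Ro.from_euler("xyz",rpy)).as_rotvec() if rpy is not None else "", "q",s["qpos"],"F",s["contact_force"],"t",s["clock"])
C=np.array([519.5,-189.6]);OUT=np.array([-.235,-.972])
def rz(r,z): return np.r_[C+OUT*r,z]
E
python3 -m creep '[{"rz":0.165,"hand":0},{"rz":0.165,"hand":0},{"rz":0.165,"hand":0},{"rz":0.165,"hand":0},{"rx":0.157},{"rx":0.157},{"rx":0.157},{"rx":0.157},{"rx":0.157},{}]' 40
python3 - <<'E'
from h import *
n=np.array([-.707,.707]);d=np.array([-.707,-.707])
for h,e in((40,-40),(40,14),(28,14)):
    p=np.array([85.2,104.7])-n*h+d*e;print(p);go(rz(*p))
print(sense()["tcp_rot"])
E
```

```text
[141.76 104.7 ]
shift [ 310.  -127.   126.1] rot  q [-1.152  0.354  1.634  0.     1.155 -0.002] F [0.028 0.71  0.559] t 0.1
[103.582  66.522]
shift [ 333.4 -157.1  164.3] rot  q [-1.152  0.354  1.634  0.     1.155 -0.002] F [0.028 0.71  0.559] t 0.1
[95.098 75.006]
shift [ 338.6 -163.9  155.9] rot  q [-1.152  0.354  1.634  0.     1.155 -0.002] F [0.028 0.71  0.559] t 0.1
[-3.14  -0.     0.421]schema error: expected keys x, y, z, rx, ry, rz, hand
```

```bash
python3 -m creep '[{"x":0,"y":0,"z":0,"rx":0,"ry":0,"rz":0.165,"hand":0},{"x":0,"y":0,"z":0,"rx":0,"ry":0,"rz":0.165,"hand":0},{"x":0,"y":0,"z":0,"rx":0,"ry":0,"rz":0.165,"hand":0},{"x":0,"y":0,"z":0,"rx":0,"ry":0,"rz":0.165,"hand":0},{"x":0,"y":0,"z":0,"rx":0.157,"ry":0,"rz":0,"hand":0},{"x":0,"y":0,"z":0,"rx":0.157,"ry":0,"rz":0,"hand":0},{"x":0,"y":0,"z":0,"rx":0.157,"ry":0,"rz":0,"hand":0},{"x":0,"y":0,"z":0,"rx":0.157,"ry":0,"rz":0,"hand":0},{"x":0,"y":0,"z":0,"rx":0.157,"ry":0,"rz":0,"hand":0},{"x":0,"y":0,"z":0,"rx":0,"ry":0,"rz":0,"hand":0}]' 40
python3 - <<'E'
from h import *
n=np.array([-.707,.707]);d=np.array([-.707,-.707])
for h,e in((40,-40),(40,14),(28,14)):
    p=np.array([85.2,104.7])-n*h+d*e;print(p);go(rz(*p))
print(sense()["tcp_rot"])
E
```

```text
clock: 1.35
eef_pos: [254.2, -570.6, 227.3]
tcp_rot: [-2.352, 0.003, -0.241]
contact_force: [0.7, 0.6, -0.5]
opening: -0.0
grasp_force: 0.0
[141.76 104.7 ]
shift [ 167.6 -118.6  293. ] rot  q [-1.333  0.763  1.184  0.351  1.906  0.472] F [ 0.717  0.635 -0.538] t 1.35
[103.582  66.522]
shift [ 167.6 -118.3  347. ] rot  q [-1.333  0.763  1.184  0.351  1.906  0.472] F [ 0.717  0.635 -0.538] t 1.35
[95.098 75.006]
shift [ 167.6 -130.3  347. ] rot  q [-1.333  0.763  1.184  0.351  1.906  0.472] F [ 0.717  0.635 -0.538] t 1.35
[-2.352  0.003 -0.241]
```

```bash
python3 -m creep '[{"x":28,"y":-20,"z":48,"rx":0,"ry":0,"rz":0,"hand":0},{"x":28,"y":-20,"z":48,"rx":0,"ry":0,"rz":0,"hand":0},{"x":28,"y":-20,"z":48,"rx":0,"ry":0,"rz":0,"hand":0},{"x":28,"y":-20,"z":48,"rx":0,"ry":0,"rz":0,"hand":0},{"x":28,"y":-20,"z":48,"rx":0,"ry":0,"rz":0,"hand":0},{"x":28,"y":-18,"z":50,"rx":0,"ry":0,"rz":0,"hand":0},{"x":0,"y":0,"z":0,"rx":0,"ry":0,"rz":0,"hand":0},{"x":0,"y":0,"z":0,"rx":0,"ry":0,"rz":0,"hand":0}]'
python3 - <<'E'
from h import *
n=np.array([-.707,.707]);d=np.array([-.707,-.707])
for h,e in((40,-40),(40,14),(28,14)):
    p=np.array([85.2,104.7])-n*h+d*e;go(rz(*p))
im=grab_frame("side");cv2.imwrite("pics/s1.png",cv2.resize(im[60:300,320:640],(800,600))[...,::-1])
E
```

```text
clock: 2.35
eef_pos: [487.0, -330.1, 110.5]
tcp_rot: [-2.36, -0.002, -0.238]
contact_force: [-0.5, 0.0, 0.2]
opening: -0.001
grasp_force: 0.0
shift [-1.5  2.4  5.8] rot  q [-0.922  0.719  1.565  0.584  1.442  0.631] F [-0.506  0.005  0.249] t 2.35
shift [-1.5  2.2 59.8] rot  q [-0.922  0.719  1.565  0.584  1.442  0.631] F [-0.506  0.005  0.249] t 2.35
shift [-1.5 -9.8 59.8] rot  q [-0.922  0.719  1.565  0.584  1.442  0.631] F [-0.506  0.005  0.249] t 2.35
```

View pics/s1.png

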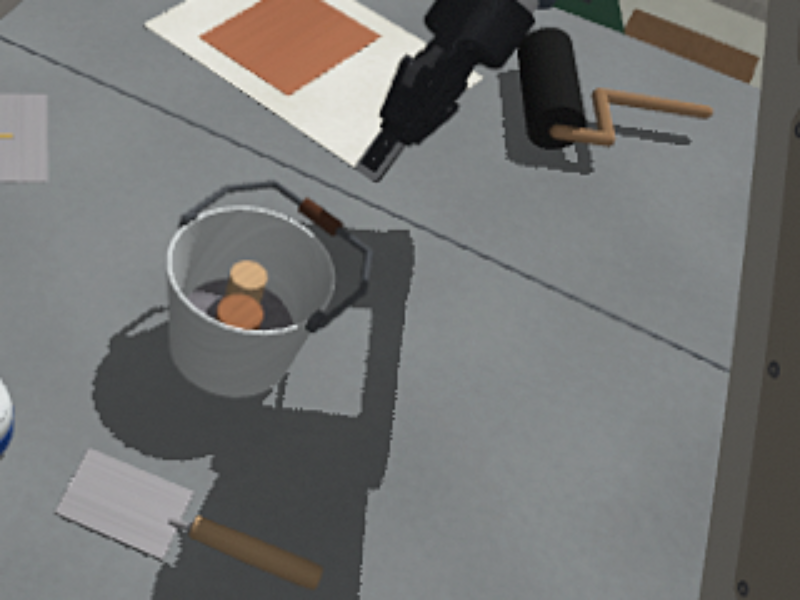

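The view shows the shut fingertip at about (375,170), outside and clear of the grip at (320,215), and the pail undisturbed. Next I slide the tip under the grip.

```bash
python3 -m creep '[{"x":-1.5,"y":2,"z":15,"rx":0,"ry":0,"rz":0,"hand":0},{"x":0,"y":0,"z":15,"rx":0,"ry":0,"rz":0,"hand":0},{"x":0,"y":0,"z":15,"rx":0,"ry":0,"rz":0,"hand":0},{"x":0,"y":0,"z":15,"rx":0,"ry":0,"rz":0,"hand":0},{"x":0,"y":-3,"z":0,"rx":0,"ry":0,"rz":0,"hand":0},{"x":0,"y":-3,"z":0,"rx":0,"ry":0,"rz":0,"hand":0},{"x":0,"y":-3,"z":0,"rx":0,"ry":0,"rz":0,"hand":0},{"x":0,"y":-3,"z":0,"rx":0,"ry":0,"rz":0,"hand":0},{"x":0,"y":0,"z":0,"rx":0,"ry":0,"rz":0,"hand":0},{"x":0,"y":0,"z":0,"rx":0,"ry":0,"rz":0,"hand":0}]'
python3 - <<'E'
from h import *
n=np.array([-.707,.707]);d=np.array([-.707,-.707])
p=np.array([85.2,104.7])-n*21.5+d*14;go(rz(*p))
a=np.linspace(1.52,.05,13);G=85*np.c_[np.sin(a),np.cos(a)];D=np.diff(G,axis=0);print(np.c_[-D@n,D@d])
im=grab_frame("side");cv2.imwrite("pics/s2.png",cv2.resize(im[110:210,370:500],(780,600))[...,::-1])
E
```

```text
clock: 3.65
eef_pos: [497.1, -281.7, 74.2]
tcp_rot: [-2.357, -0.0, -0.239]
contact_force: [0.4, 0.3, 0.6]
opening: -0.001
grasp_force: 0.0
shift [ 0.1 -6.9 -0.8] rot  q [-0.868  0.735  1.648  0.627  1.342  0.608] F [0.427 0.264 0.591] t 3.65
[[ -8.134  -6.488]
 [ -8.865  -5.446]
 [ -9.464  -4.322]
 [ -9.922  -3.133]
 [-10.23   -1.897]
 [-10.385  -0.633]
 [-10.385   0.641]
 [-10.229   1.905]
 [ -9.919   3.141]
 [ -9.461   4.329]
 [ -8.861   5.453]
 [ -8.128   6.495]]
```

View pics/s2.png

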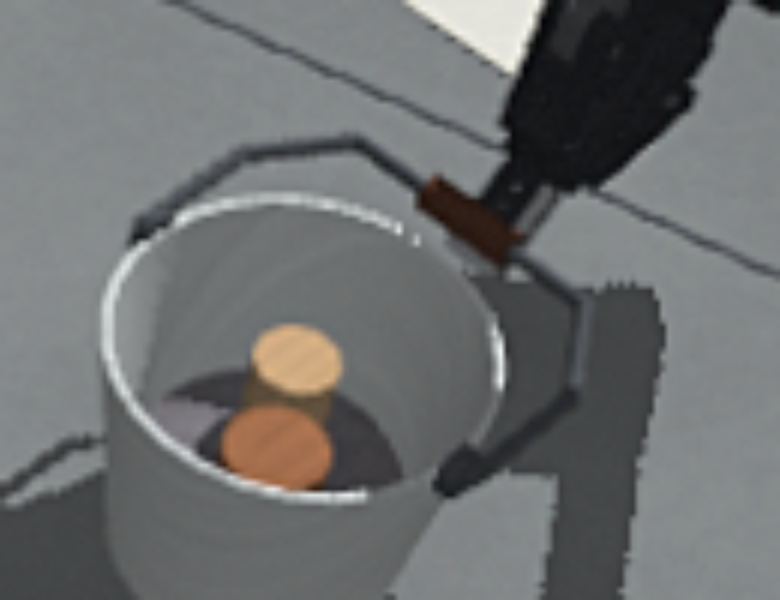

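The fingers pass under the sleeve at (470,220), outside the rim. I start raising along the arc.

```bash
python3 -m creep '[{"x":0,"y":-3.5,"z":0,"rx":0,"ry":0,"rz":0,"hand":0},{"x":0,"y":-3.5,"z":0,"rx":0,"ry":0,"rz":0,"hand":0},{"x":0,"y":-4,"z":-3.2,"rx":0,"ry":0,"rz":0,"hand":0},{"x":0,"y":-4,"z":-3.2,"rx":0,"ry":0,"rz":0,"hand":0},{"x":0,"y":-4.4,"z":-2.7,"rx":0,"ry":0,"rz":0,"hand":0},{"x":0,"y":-4.4,"z":-2.7,"rx":0,"ry":0,"rz":0,"hand":0},{"x":0,"y":-4.7,"z":-2.2,"rx":0,"ry":0,"rz":0,"hand":0},{"x":0,"y":-4.7,"z":-2.2,"rx":0,"ry":0,"rz":0,"hand":0},{"x":0,"y":-5,"z":-1.6,"rx":0,"ry":0,"rz":0,"hand":0},{"x":0,"y":-5,"z":-1.6,"rx":0,"ry":0,"rz":0,"hand":0},{"x":0,"y":-5.1,"z":-1,"rx":0,"ry":0,"rz":0,"hand":0},{"x":0,"y":-5.1,"z":-1,"rx":0,"ry":0,"rz":0,"hand":0},{"x":0,"y":-5.2,"z":-0.3,"rx":0,"ry":0,"rz":0,"hand":0},{"x":0,"y":-5.2,"z":-0.3,"rx":0,"ry":0,"rz":0,"hand":0},{"x":0,"y":0,"z":0,"rx":0,"ry":0,"rz":0,"hand":0}]'
python3 - <<'E'
from h import *
n=np.array([-.707,.707]);d=np.array([-.707,-.707]);a=.785
p=np.array([85*np.sin(a),102+85*np.cos(a)])-n*21.5+d*14;go(rz(*p))
S=grab_frame("side")
c=cv2.minAreaRect(big(mask(S,(0,90,30),(15,255,140),(415,90,480,170))));print("grip",c)
# expected pixel by angle
for a in(1.54,1.2,1,.9,.8,.7): print(a,proj("side",rz(85*np.sin(a),102+85*np.cos(a))))
cv2.imwrite("pics/s3.png",cv2.resize(S[60:210,350:550],(800,600))[...,::-1])
E
```

```text
clock: 5.58
eef_pos: [504.2, -252.4, 135.2]
tcp_rot: [-2.356, -0.0, -0.239]
contact_force: [0.3, -0.3, 0.1]
opening: 0.001
grasp_force: 0.0
shift [ 0.1 -0.8 -1.8] rot  q [-0.831  0.63   1.677  0.639  1.387  0.675] F [ 0.311 -0.26   0.051] t 5.575
grip ((446.260009765625, 131.32000732421875), (18.399999618530273, 7.0), 36.869895935058594)
1.54 [447.891 146.193]
1.2 [449.168 137.714]
1 [448.398 134.058]
0.9 [447.574 132.684]
0.8 [446.458 131.644]
0.7 [445.052 130.957]
```

View pics/s3.png

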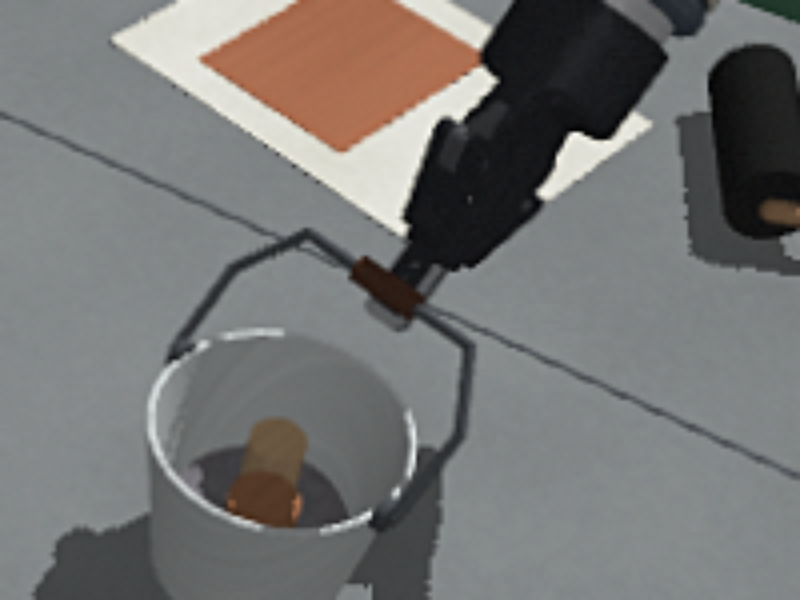

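The bail has risen to about −0.78 rad with the grip at (446,131) in the full image, and the pail has stayed put. I raise it the rest of the way and back off.

```bash
python3 -m creep '[{"x":0,"y":-5.2,"z":0.3,"rx":0,"ry":0,"rz":0,"hand":0},{"x":0,"y":-5.2,"z":0.3,"rx":0,"ry":0,"rz":0,"hand":0},{"x":0,"y":-5.1,"z":1,"rx":0,"ry":0,"rz":0,"hand":0},{"x":0,"y":-5.1,"z":1,"rx":0,"ry":0,"rz":0,"hand":0},{"x":0,"y":-5,"z":1.6,"rx":0,"ry":0,"rz":0,"hand":0},{"x":0,"y":-5,"z":1.6,"rx":0,"ry":0,"rz":0,"hand":0},{"x":0,"y":-4.7,"z":2.2,"rx":0,"ry":0,"rz":0,"hand":0},{"x":0,"y":-4.7,"z":2.2,"rx":0,"ry":0,"rz":0,"hand":0},{"x":0,"y":-4.4,"z":2.7,"rx":0,"ry":0,"rz":0,"hand":0},{"x":0,"y":-4.4,"z":2.7,"rx":0,"ry":0,"rz":0,"hand":0},{"x":0,"y":-4,"z":3.2,"rx":0,"ry":0,"rz":0,"hand":0},{"x":0,"y":-4,"z":3.2,"rx":0,"ry":0,"rz":0,"hand":0},{"x":0,"y":0,"z":0,"rx":0,"ry":0,"rz":0,"hand":0},{"x":0,"y":0,"z":0,"rx":0,"ry":0,"rz":0,"hand":0},{"x":0,"y":5,"z":0,"rx":0,"ry":0,"rz":0,"hand":0},{"x":0,"y":15,"z":-20,"rx":0,"ry":0,"rz":0,"hand":0},{"x":0,"y":0,"z":-50,"rx":0,"ry":0,"rz":0,"hand":0},{"x":0,"y":0,"z":-50,"rx":0,"ry":0,"rz":0,"hand":0},{"x":0,"y":0,"z":0,"rx":0,"ry":0,"rz":0,"hand":0}]'
python3 - <<'E'
from h import *
S=grab_frame("side");T=grab_frame("top")
cs=cv2.minAreaRect(big(mask(S,(0,90,30),(15,255,140),(400,90,480,170))))
print(cs)
for a in(.2,.1,.05,0,-.1):
    X=rz(85*np.sin(a),102+85*np.cos(a));print(a,proj("side",X),proj("top",X))
cv2.imwrite("pics/t4.png",T[...,::-1])
m=mask(T,(0,90,30),(15,255,140),(395,200,450,260));cn=sorted(cv2.findContours(m,0,2)[0],key=cv2.contourArea)[-3:]
print([cv2.minAreaRect(c) for c in cn])
for r in [cv2.minAreaRect(c)[0] for c in cn]: print(tri(r,cs[0]))
go(rz(3,260),[3.1416,0,-.237])
E
```

```text
clock: 8.0
eef_pos: [494.1, -299.5, 232.5]
tcp_rot: [-2.36, -0.005, -0.242]
contact_force: [-0.3, -0.4, -0.1]
opening: 0.0
grasp_force: 0.0
((430.04052734375, 134.2432403564453), (19.18086051940918, 6.858611106872559), 35.53767776489258)
0.2 [434.105 133.27 ] [424.163 236.974]
0.1 [431.27  134.906] [420.264 235.89 ]
0.05 [429.794 135.866] [418.246 235.341]
0 [428.285 136.916] [416.19 234.79]
-0.1 [425.183 139.281] [411.995 233.69 ]
[((398.0, 237.0), (12.0, 6.0), 90.0), ((420.2941589355469, 235.82354736328125), (4.850712299346924, 16.97749137878418), 14.03624439239502)]
(array([ 509.529, -144.213,  237.006]), np.float64(10.50274311778881))
(array([ 518.651, -197.018,  188.129]), np.float64(2.219155830154905))
shift [ -0.  -96.6  54. ] rot [-0.785 -0.002 -0.003] q [-0.886  0.546  1.571  0.6    1.566  0.751] F [-0.945  0.353 -0.244] t 8.1
```

```bash
python3 -m creep '[{"x":0,"y":0,"z":-10,"rx":-0.157,"ry":0,"rz":0,"hand":70},{"x":0,"y":0,"z":-10,"rx":-0.157,"ry":0,"rz":0,"hand":70},{"x":0,"y":0,"z":-10,"rx":-0.157,"ry":0,"rz":0,"hand":70},{"x":0,"y":0,"z":-10,"rx":-0.157,"ry":0,"rz":0,"hand":70},{"x":0,"y":0,"z":-10,"rx":-0.157,"ry":0,"rz":0,"hand":70},{"x":0,"y":0,"z":0,"rx":0,"ry":0,"rz":0,"hand":70},{"x":0,"y":0,"z":0,"rx":0,"ry":0,"rz":0,"hand":70}]'
python3 - <<'E'
import rig
from h import *
print([n for n in dir(rig) if not n.startswith("_")], getattr(rig,"grip_depth",None))
go([518.6,-197,250],[3.1416,0,-.237])
E
```

```text
clock: 8.98
eef_pos: [488.2, -315.6, 272.4]
tcp_rot: [-3.139, 0.002, -0.238]
contact_force: [0.3, 0.2, -1.0]
opening: 0.819
grasp_force: 0.0
['MotionError', 'get_calibration', 'grab_frame', 'grip_depth', 'sense', 'sign_off'] 18.700000000000003
shift [   1.6 -122.3   22.8] rot [-0.003  0.002 -0.001] q [-0.578  0.25   1.682  0.002  1.213  1.23 ] F [ 0.311  0.176 -0.986] t 8.975
```

```bash
python3 -m creep '[{"x":1,"y":-30,"z":0,"rx":0,"ry":0,"rz":0,"hand":70},{"x":0.6,"y":-31,"z":0,"rx":0,"ry":0,"rz":0,"hand":70},{"x":0,"y":-31,"z":0,"rx":0,"ry":0,"rz":0,"hand":70},{"x":0,"y":-30,"z":0,"rx":0,"ry":0,"rz":0,"hand":70},{"x":0,"y":0,"z":0,"rx":0,"ry":0,"rz":0,"hand":70},{"x":0,"y":0,"z":22,"rx":0,"ry":0,"rz":0,"hand":70},{"x":0,"y":0,"z":22,"rx":0,"ry":0,"rz":0,"hand":70},{"x":0,"y":0,"z":20,"rx":0,"ry":0,"rz":0,"hand":70},{"x":0,"y":0,"z":20,"rx":0,"ry":0,"rz":0,"hand":60},{"x":0,"y":0,"z":20,"rx":0,"ry":0,"rz":0,"hand":50},{"x":0,"y":0,"z":0,"rx":0,"ry":0,"rz":0,"hand":40},{"x":0,"y":0,"z":0,"rx":0,"ry":0,"rz":0,"hand":40}]'
python3 - <<'E'
from h import *
go([518.6,-197,168],[3.1416,0,-.237])
for n in("side","top"): cv2.imwrite(f"pics/g_{n}.png",grab_frame(n)[...,::-1])
a=cv2.imread("pics/g_side.png")[80:230,350:490];b=cv2.imread("pics/g_top.png")[180:300,340:480]
cv2.imwrite("pics/g.png",np.hstack([cv2.resize(a,(400,428)),cv2.resize(b,(400,428))]))
E
```

```text
clock: 10.48
eef_pos: [519.1, -199.1, 169.8]
tcp_rot: [-3.141, 0.0, -0.24]
contact_force: [-0.3, 0.6, 0.9]
opening: 0.466
grasp_force: 0.0
shift [-1.  -2.   1.8] rot [-0.     0.    -0.003] q [-0.369  0.315  1.84   0.     0.987  1.442] F [-0.299  0.624  0.865] t 10.475
```

View pics/g.png

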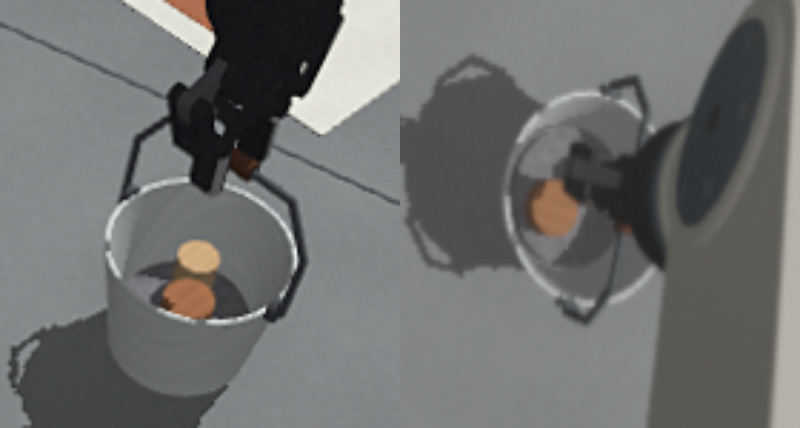

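The fingers straddle the grip at (245,160) in the left half, inside the bail. I close on it and lift slightly.

```bash
python3 -m creep '[{"x":-0.5,"y":-2,"z":1,"rx":0,"ry":0,"rz":0,"hand":30},{"x":0,"y":0,"z":0,"rx":0,"ry":0,"rz":0,"hand":24},{"x":0,"y":0,"z":0,"rx":0,"ry":0,"rz":0,"hand":18},{"x":0,"y":0,"z":0,"rx":0,"ry":0,"rz":0,"hand":14},{"x":0,"y":0,"z":0,"rx":0,"ry":0,"rz":0,"hand":8},{"x":0,"y":0,"z":0,"rx":0,"ry":0,"rz":0,"hand":0},{"x":0,"y":0,"z":0,"rx":0,"ry":0,"rz":0,"hand":0},{"x":0,"y":0,"z":0,"rx":0,"ry":0,"rz":0,"hand":0},{"x":0,"y":0,"z":0,"rx":0,"ry":0,"rz":0,"hand":0},{"x":0,"y":0,"z":0,"rx":0,"ry":0,"rz":0,"hand":0}]' 40
python3 - <<'E'
from h import *
s=sense();print(s["wrist_torque"])
E
python3 -m creep '[{"x":0,"y":0,"z":-4,"rx":0,"ry":0,"rz":0,"hand":0},{"x":0,"y":0,"z":-8,"rx":0,"ry":0,"rz":0,"hand":0},{"x":0,"y":0,"z":-10,"rx":0,"ry":0,"rz":0,"hand":0},{"x":0,"y":0,"z":-10,"rx":0,"ry":0,"rz":0,"hand":0},{"x":0,"y":0,"z":-8,"rx":0,"ry":0,"rz":0,"hand":0},{"x":0,"y":0,"z":0,"rx":0,"ry":0,"rz":0,"hand":0},{"x":0,"y":0,"z":0,"rx":0,"ry":0,"rz":0,"hand":0},{"x":0,"y":0,"z":0,"rx":0,"ry":0,"rz":0,"hand":0}]'
```

```text
clock: 11.82
eef_pos: [519.2, -196.2, 168.8]
tcp_rot: [-3.142, -0.0, -0.239]
contact_force: [-1.0, 1.0, 5.3]
opening: 0.151
grasp_force: 39.1
[ 0.131  0.235 -0.065]
clock: 12.82
eef_pos: [518.8, -196.1, 208.2]
tcp_rot: [-3.141, 0.001, -0.239]
contact_force: [0.1, 0.4, -4.7]
opening: 0.146
grasp_force: 39.0
```

```bash
python3 -m creep '[{"x":0,"y":0,"z":-12,"rx":0,"ry":0,"rz":0,"hand":0},{"x":0,"y":0,"z":-20,"rx":0,"ry":0,"rz":0,"hand":0},{"x":0,"y":0,"z":-20,"rx":0,"ry":0,"rz":0,"hand":0},{"x":-4,"y":-8,"z":-16,"rx":0,"ry":0,"rz":0,"hand":0},{"x":-8,"y":-17,"z":-6,"rx":0,"ry":0,"rz":0,"hand":0},{"x":-11,"y":-24,"z":0,"rx":0,"ry":0,"rz":0,"hand":0},{"x":-11,"y":-24,"z":0,"rx":0,"ry":0,"rz":0,"hand":0},{"x":-11,"y":-24,"z":0,"rx":0,"ry":0,"rz":0,"hand":0},{"x":-11,"y":-24,"z":0,"rx":0,"ry":0,"rz":0,"hand":0},{"x":-11,"y":-24,"z":0,"rx":0,"ry":0,"rz":0,"hand":0},{"x":-11,"y":-24,"z":0,"rx":0,"ry":0,"rz":0,"hand":0},{"x":-11,"y":-24,"z":0,"rx":0,"ry":0,"rz":0,"hand":0},{"x":-11,"y":-24,"z":0,"rx":0,"ry":0,"rz":0,"hand":0},{"x":-11,"y":-24,"z":0,"rx":0,"ry":0,"rz":0,"hand":0},{"x":-11,"y":-24,"z":0,"rx":0,"ry":0,"rz":0,"hand":0},{"x":-11,"y":-24,"z":0,"rx":0,"ry":0,"rz":0,"hand":0},{"x":-11,"y":-24,"z":0,"rx":0,"ry":0,"rz":0,"hand":0},{"x":-11,"y":-24,"z":0,"rx":0,"ry":0,"rz":0,"hand":0},{"x":-6,"y":-12,"z":0,"rx":0,"ry":0,"rz":0,"hand":0},{"x":-3,"y":-6,"z":0,"rx":0,"ry":0,"rz":0,"hand":0}]'
python3 -m creep '[{"x":0,"y":0,"z":0,"rx":0,"ry":0,"rz":-0.08,"hand":0},{"x":0,"y":0,"z":0,"rx":0,"ry":0,"rz":-0.12,"hand":0},{"x":0,"y":0,"z":0,"rx":0,"ry":0,"rz":-0.12,"hand":0},{"x":0,"y":0,"z":0,"rx":0,"ry":0,"rz":-0.12,"hand":0},{"x":0,"y":0,"z":0,"rx":0,"ry":0,"rz":-0.12,"hand":0},{"x":0,"y":0,"z":0,"rx":0,"ry":0,"rz":-0.12,"hand":0},{"x":0,"y":0,"z":0,"rx":0,"ry":0,"rz":-0.12,"hand":0},{"x":0,"y":0,"z":0,"rx":0,"ry":0,"rz":-0.12,"hand":0},{"x":0,"y":0,"z":0,"rx":0,"ry":0,"rz":-0.12,"hand":0},{"x":0,"y":0,"z":0,"rx":0,"ry":0,"rz":-0.12,"hand":0},{"x":0,"y":0,"z":0,"rx":0,"ry":0,"rz":-0.12,"hand":0},{"x":0,"y":0,"z":0,"rx":0,"ry":0,"rz":-0.12,"hand":0},{"x":0,"y":0,"z":0,"rx":0,"ry":0,"rz":-0.12,"hand":0},{"x":0,"y":0,"z":0,"rx":0,"ry":0,"rz":-0.12,"hand":0},{"x":0,"y":0,"z":0,"rx":0,"ry":0,"rz":-0.12,"hand":0},{"x":0,"y":0,"z":0,"rx":0,"ry":0,"rz":-0.12,"hand":0},{"x":0,"y":0,"z":0,"rx":0,"ry":0,"rz":-0.05,"hand":0},{"x":0,"y":0,"z":0,"rx":0,"ry":0,"rz":0,"hand":0},{"x":0,"y":0,"z":0,"rx":0,"ry":0,"rz":0,"hand":0},{"x":0,"y":0,"z":0,"rx":0,"ry":0,"rz":0,"hand":0}]'
python3 - <<'E'
from h import *
for n in("side","top"): cv2.imwrite(f"pics/p_{n}.png",grab_frame(n)[...,::-1])
S=cv2.imread("pics/p_side.png");T=cv2.imread("pics/p_top.png")
cv2.imwrite("pics/p.png",np.vstack([np.hstack([cv2.resize(S[180:390,150:430],(400,300)),cv2.resize(T[120:300,120:360],(400,300))])]))
c,s=np.cos(.12),np.sin(.12)
for x in(-90,0): go([563+c*x,201+s*x,268],[3.1416,0,1.69])
E
```

```text
clock: 15.32
eef_pos: [443.1, 188.2, 282.4]
tcp_rot: [3.141, 0.0, -0.238]
contact_force: [-0.5, -0.6, -5.3]
opening: 0.147
grasp_force: 39.2
clock: 17.82
eef_pos: [443.9, 187.4, 282.6]
tcp_rot: [-3.142, 0.0, 1.69]
contact_force: [0.6, 0.2, -5.1]
opening: 0.147
grasp_force: 39.2
shift [-0.9 29.9 14.6] rot [-0.  0.  0.] q [ 0.397  0.076  1.869 -0.     1.197  0.277] F [ 0.88  -0.252 -6.176] t 17.925
shift [ -0.8 119.9  14.6] rot [-0.  0.  0.] q [ 0.397  0.076  1.869 -0.     1.197  0.277] F [ 0.88  -0.252 -6.176] t 17.925
```

View pics/p.png

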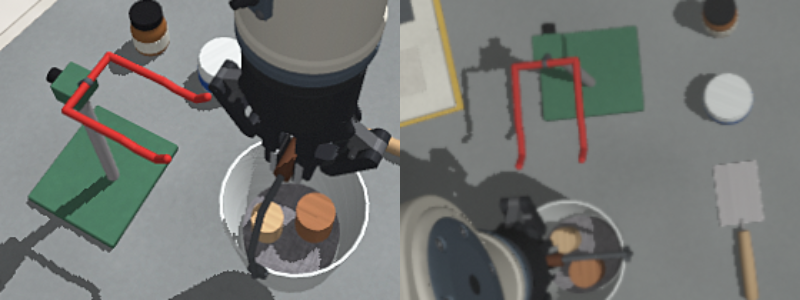

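The pail hangs from the gripper on the −x side of the hanger. In the left half the prong tips at (165,158) and (208,97) face the bail, clear of it, and the bail lies parallel to the crossbar. I advance between the prongs.

```bash
python3 -m creep '[{"x":-0.8,"y":6,"z":0,"rx":0,"ry":0,"rz":0,"hand":0},{"x":0,"y":10,"z":0,"rx":0,"ry":0,"rz":0,"hand":0},{"x":0,"y":12,"z":0,"rx":0,"ry":0,"rz":0,"hand":0},{"x":0,"y":12,"z":0,"rx":0,"ry":0,"rz":0,"hand":0},{"x":0,"y":12,"z":0,"rx":0,"ry":0,"rz":0,"hand":0},{"x":0,"y":12,"z":0,"rx":0,"ry":0,"rz":0,"hand":0},{"x":0,"y":12,"z":0,"rx":0,"ry":0,"rz":0,"hand":0},{"x":0,"y":12,"z":0,"rx":0,"ry":0,"rz":0,"hand":0},{"x":0,"y":12,"z":0,"rx":0,"ry":0,"rz":0,"hand":0},{"x":0,"y":10,"z":0,"rx":0,"ry":0,"rz":0,"hand":0},{"x":0,"y":7,"z":0,"rx":0,"ry":0,"rz":0,"hand":0},{"x":0,"y":3,"z":0,"rx":0,"ry":0,"rz":0,"hand":0},{"x":0,"y":0,"z":0,"rx":0,"ry":0,"rz":0,"hand":0},{"x":0,"y":0,"z":0,"rx":0,"ry":0,"rz":0,"hand":0},{"x":0,"y":0,"z":0,"rx":0,"ry":0,"rz":0,"hand":0}]'
python3 - <<'E'
from h import *
for n in("side","top"): cv2.imwrite(f"pics/q_{n}.png",grab_frame(n)[...,::-1])
S=cv2.imread("pics/q_side.png");T=cv2.imread("pics/q_top.png")
cv2.imwrite("pics/q.png",np.hstack([cv2.resize(S[190:340,170:370],(400,300)),cv2.resize(T[120:270,120:320],(400,300))]))
go([563,201,240],[3.1416,0,1.69])
E
```

```text
clock: 19.8
eef_pos: [562.9, 201.1, 282.7]
tcp_rot: [3.142, -0.0, 1.691]
contact_force: [1.1, -0.2, -4.7]
opening: 0.148
grasp_force: 39.2
shift [-0.2  0.  42.7] rot [ 0.    -0.     0.001] q [0.341 0.267 1.637 0.    1.238 0.221] F [-0.023 -0.316 -5.503] t 19.9
```

View pics/q.png

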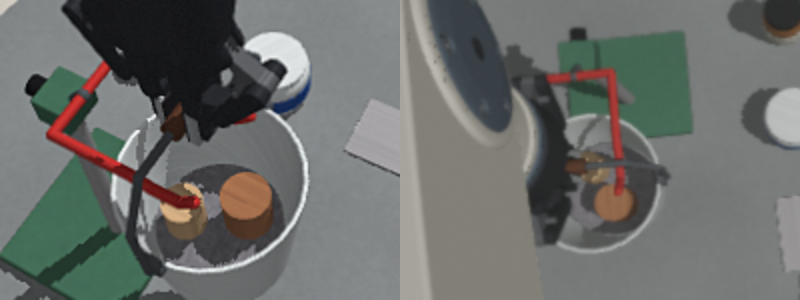

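Left half: the bail wire at (160,150) passes above the near prong, and the grip is between the prongs. That was my 11th picture viewed, one over the limit of 10, so I work only from numbers now. I lower to just above the seat estimated at about 252 mm, then feel for contact.

```bash
python3 -m creep '[{"x":0,"y":0,"z":3,"rx":0,"ry":0,"rz":0,"hand":0},{"x":0,"y":0,"z":4,"rx":0,"ry":0,"rz":0,"hand":0},{"x":0,"y":0,"z":4,"rx":0,"ry":0,"rz":0,"hand":0},{"x":0,"y":0,"z":4,"rx":0,"ry":0,"rz":0,"hand":0},{"x":0,"y":0,"z":4,"rx":0,"ry":0,"rz":0,"hand":0},{"x":0,"y":0,"z":4,"rx":0,"ry":0,"rz":0,"hand":0},{"x":0,"y":0,"z":4,"rx":0,"ry":0,"rz":0,"hand":0},{"x":0,"y":0,"z":3,"rx":0,"ry":0,"rz":0,"hand":0},{"x":0,"y":0,"z":3,"rx":0,"ry":0,"rz":0,"hand":0},{"x":0,"y":0,"z":2,"rx":0,"ry":0,"rz":0,"hand":0},{"x":0,"y":0,"z":0,"rx":0,"ry":0,"rz":0,"hand":0},{"x":0,"y":0,"z":0,"rx":0,"ry":0,"rz":0,"hand":0}]'
python3 -m creep '[{"x":0,"y":0,"z":0.5,"rx":0,"ry":0,"rz":0,"hand":0},{"x":0,"y":0,"z":0.5,"rx":0,"ry":0,"rz":0,"hand":0},{"x":0,"y":0,"z":0.5,"rx":0,"ry":0,"rz":0,"hand":0},{"x":0,"y":0,"z":0,"rx":0,"ry":0,"rz":0,"hand":0},{"x":0,"y":0,"z":0,"rx":0,"ry":0,"rz":0,"hand":0}]'
```

```text
clock: 21.4
eef_pos: [563.2, 201.2, 247.7]
tcp_rot: [3.141, -0.0, 1.691]
contact_force: [-0.4, 0.3, -5.5]
opening: 0.146
grasp_force: 39.2
clock: 22.02
eef_pos: [563.1, 201.2, 246.1]
tcp_rot: [-3.142, -0.0, 1.691]
contact_force: [-0.3, -0.2, -6.3]
opening: 0.148
grasp_force: 39.2
```

```bash
python3 -m creep '[{"x":0,"y":0,"z":0.7,"rx":0,"ry":0,"rz":0,"hand":0},{"x":0,"y":0,"z":0.7,"rx":0,"ry":0,"rz":0,"hand":0},{"x":0,"y":0,"z":0.6,"rx":0,"ry":0,"rz":0,"hand":0},{"x":0,"y":0,"z":0,"rx":0,"ry":0,"rz":0,"hand":0},{"x":0,"y":0,"z":0,"rx":0,"ry":0,"rz":0,"hand":0}]'
```

```text
clock: 22.65
eef_pos: [563.1, 201.2, 244.1]
tcp_rot: [-3.142, -0.0, 1.691]
contact_force: [-0.1, 0.7, -7.0]
opening: 0.149
grasp_force: 39.2
```

```bash
python3 -m creep '[{"x":0,"y":0,"z":0.7,"rx":0,"ry":0,"rz":0,"hand":0},{"x":0,"y":0,"z":0.7,"rx":0,"ry":0,"rz":0,"hand":0},{"x":0,"y":0,"z":0,"rx":0,"ry":0,"rz":0,"hand":0},{"x":0,"y":0,"z":0,"rx":0,"ry":0,"rz":0,"hand":0}]'
```

```text
clock: 23.15
eef_pos: [563.1, 201.1, 242.7]
tcp_rot: [-3.142, 0.0, 1.691]
contact_force: [0.2, 0.1, -6.5]
opening: 0.144
grasp_force: 39.2
```

```bash
python3 -m creep '[{"x":0,"y":0,"z":0.7,"rx":0,"ry":0,"rz":0,"hand":0},{"x":0,"y":0,"z":0.7,"rx":0,"ry":0,"rz":0,"hand":0},{"x":0,"y":0,"z":0,"rx":0,"ry":0,"rz":0,"hand":0},{"x":0,"y":0,"z":0,"rx":0,"ry":0,"rz":0,"hand":0}]'
```

```text
clock: 23.65
eef_pos: [563.1, 201.1, 241.3]
tcp_rot: [-3.142, 0.0, 1.691]
contact_force: [0.6, -0.0, -5.5]
opening: 0.149
grasp_force: 39.2
```

```bash
python3 -m creep '[{"x":0,"y":0,"z":0.7,"rx":0,"ry":0,"rz":0,"hand":0},{"x":0,"y":0,"z":0.3,"rx":0,"ry":0,"rz":0,"hand":0},{"x":0,"y":0,"z":0,"rx":0,"ry":0,"rz":0,"hand":0},{"x":0,"y":0,"z":0,"rx":0,"ry":0,"rz":0,"hand":0}]'
```

```text
clock: 24.15
eef_pos: [563.1, 201.1, 240.3]
tcp_rot: [3.142, -0.0, 1.691]
contact_force: [0.1, -0.8, -5.0]
opening: 0.145
grasp_force: 39.2
```

```bash
python3 -m creep '[{"x":0,"y":0,"z":0.5,"rx":0,"ry":0,"rz":0,"hand":0},{"x":0,"y":0,"z":0.5,"rx":0,"ry":0,"rz":0,"hand":0},{"x":0,"y":0,"z":0,"rx":0,"ry":0,"rz":0,"hand":0},{"x":0,"y":0,"z":0,"rx":0,"ry":0,"rz":0,"hand":0}]'
```

```text
clock: 24.65
eef_pos: [563.1, 201.1, 239.3]
tcp_rot: [-3.142, -0.0, 1.691]
contact_force: [-0.2, -0.8, -6.2]
opening: 0.146
grasp_force: 39.2
```

```bash
python3 -m creep '[{"x":0,"y":0,"z":0.5,"rx":0,"ry":0,"rz":0,"hand":0},{"x":0,"y":0,"z":0.3,"rx":0,"ry":0,"rz":0,"hand":0},{"x":0,"y":0,"z":0,"rx":0,"ry":0,"rz":0,"hand":0},{"x":0,"y":0,"z":0,"rx":0,"ry":0,"rz":0,"hand":0}]'
```

```text
clock: 25.15
eef_pos: [563.1, 201.2, 238.5]
tcp_rot: [3.142, -0.0, 1.691]
contact_force: [-0.1, 0.2, -5.3]
opening: 0.144
grasp_force: 39.2
```

```bash
python3 -m creep '[{"x":0,"y":0,"z":0.5,"rx":0,"ry":0,"rz":0,"hand":0},{"x":0,"y":0,"z":0.5,"rx":0,"ry":0,"rz":0,"hand":0},{"x":0,"y":0,"z":0,"rx":0,"ry":0,"rz":0,"hand":0},{"x":0,"y":0,"z":0,"rx":0,"ry":0,"rz":0,"hand":0}]'
```

```text
clock: 25.65
eef_pos: [563.1, 201.2, 237.5]
tcp_rot: [3.142, -0.0, 1.691]
contact_force: [0.4, 0.1, -5.7]
opening: 0.144
grasp_force: 39.2
```

```bash
python3 -m creep '[{"x":0,"y":0,"z":0.5,"rx":0,"ry":0,"rz":0,"hand":0},{"x":0,"y":0,"z":0.3,"rx":0,"ry":0,"rz":0,"hand":0},{"x":0,"y":0,"z":0,"rx":0,"ry":0,"rz":0,"hand":0},{"x":0,"y":0,"z":0,"rx":0,"ry":0,"rz":0,"hand":0}]'
```

```text
clock: 26.15
eef_pos: [563.1, 201.1, 236.7]
tcp_rot: [-3.142, -0.0, 1.691]
contact_force: [0.2, -0.6, -5.5]
opening: 0.147
grasp_force: 39.2
```

```bash
python3 -m creep '[{"x":0,"y":0,"z":0.5,"rx":0,"ry":0,"rz":0,"hand":0},{"x":0,"y":0,"z":0.5,"rx":0,"ry":0,"rz":0,"hand":0},{"x":0,"y":0,"z":0,"rx":0,"ry":0,"rz":0,"hand":0},{"x":0,"y":0,"z":0,"rx":0,"ry":0,"rz":0,"hand":0}]'
```

```text
clock: 26.65
eef_pos: [563.1, 201.1, 235.7]
tcp_rot: [-3.142, 0.0, 1.691]
contact_force: [0.0, 0.1, -5.5]
opening: 0.15
grasp_force: 39.3
```

```bash
python3 -m creep '[{"x":0,"y":0,"z":0.5,"rx":0,"ry":0,"rz":0,"hand":0},{"x":0,"y":0,"z":0.3,"rx":0,"ry":0,"rz":0,"hand":0},{"x":0,"y":0,"z":0,"rx":0,"ry":0,"rz":0,"hand":0},{"x":0,"y":0,"z":0,"rx":0,"ry":0,"rz":0,"hand":0}]'
```

```text
clock: 27.15
eef_pos: [563.2, 201.2, 235.1]
tcp_rot: [3.141, -0.0, 1.691]
contact_force: [-1.4, -0.9, -3.0]
opening: 0.149
grasp_force: 39.4
```

```bash
python3 -m creep '[{"x":0,"y":0,"z":0.4,"rx":0,"ry":0,"rz":0,"hand":0},{"x":0,"y":0,"z":0,"rx":0,"ry":0,"rz":0,"hand":0},{"x":0,"y":0,"z":0,"rx":0,"ry":0,"rz":0,"hand":0},{"x":0,"y":0,"z":0,"rx":0,"ry":0,"rz":0,"hand":0}]'
```

```text
clock: 27.65
eef_pos: [563.2, 201.2, 234.6]
tcp_rot: [3.141, -0.0, 1.691]
contact_force: [-1.0, 0.2, -2.1]
opening: 0.147
grasp_force: 39.5
```

```bash
python3 -m creep '[{"x":0,"y":0,"z":0.4,"rx":0,"ry":0,"rz":0,"hand":0},{"x":0,"y":0,"z":0,"rx":0,"ry":0,"rz":0,"hand":0},{"x":0,"y":0,"z":0,"rx":0,"ry":0,"rz":0,"hand":0},{"x":0,"y":0,"z":0,"rx":0,"ry":0,"rz":0,"hand":0}]'
```

```text
clock: 28.15
eef_pos: [563.2, 201.2, 234.2]
tcp_rot: [3.141, -0.0, 1.691]
contact_force: [-1.0, -0.4, -0.2]
opening: 0.144
grasp_force: 39.6
```

```bash
python3 -m creep '[{"x":0,"y":0,"z":0,"rx":0,"ry":0,"rz":0,"hand":0},{"x":0,"y":0,"z":0,"rx":0,"ry":0,"rz":0,"hand":0},{"x":0,"y":0,"z":0,"rx":0,"ry":0,"rz":0,"hand":0}]' 20
python3 -m creep '[{"x":0,"y":0,"z":0,"rx":0,"ry":0,"rz":0,"hand":13},{"x":0,"y":0,"z":0,"rx":0,"ry":0,"rz":0,"hand":14},{"x":0,"y":0,"z":0,"rx":0,"ry":0,"rz":0,"hand":15},{"x":0,"y":0,"z":0,"rx":0,"ry":0,"rz":0,"hand":16},{"x":0,"y":0,"z":0,"rx":0,"ry":0,"rz":0,"hand":18},{"x":0,"y":0,"z":0,"rx":0,"ry":0,"rz":0,"hand":22},{"x":0,"y":0,"z":0,"rx":0,"ry":0,"rz":0,"hand":28},{"x":0,"y":0,"z":0,"rx":0,"ry":0,"rz":0,"hand":36},{"x":0,"y":0,"z":0,"rx":0,"ry":0,"rz":0,"hand":42},{"x":0,"y":0,"z":0,"rx":0,"ry":0,"rz":0,"hand":42},{"x":0,"y":0,"z":0,"rx":0,"ry":0,"rz":0,"hand":42}]' 20
```

```text
clock: 28.52
eef_pos: [563.2, 201.2, 234.2]
tcp_rot: [3.141, -0.0, 1.691]
contact_force: [-0.7, -0.6, -0.3]
opening: 0.151
grasp_force: 39.6
clock: 29.9
eef_pos: [563.1, 201.1, 234.1]
tcp_rot: [-3.142, 0.0, 1.691]
contact_force: [-0.2, 0.1, -0.5]
opening: 0.49
grasp_force: 0.0
```

```bash
python3 -m creep '[{"x":0,"y":0,"z":-3,"rx":0,"ry":0,"rz":0,"hand":42},{"x":0,"y":0,"z":-6,"rx":0,"ry":0,"rz":0,"hand":42},{"x":0,"y":0,"z":-10,"rx":0,"ry":0,"rz":0,"hand":42},{"x":0,"y":0,"z":-15,"rx":0,"ry":0,"rz":0,"hand":42},{"x":0,"y":0,"z":-20,"rx":0,"ry":0,"rz":0,"hand":42},{"x":0,"y":0,"z":-20,"rx":0,"ry":0,"rz":0,"hand":42},{"x":0,"y":0,"z":-20,"rx":0,"ry":0,"rz":0,"hand":42},{"x":0,"y":0,"z":-20,"rx":0,"ry":0,"rz":0,"hand":42},{"x":0,"y":-40,"z":0,"rx":0,"ry":0,"rz":0,"hand":42},{"x":0,"y":-40,"z":0,"rx":0,"ry":0,"rz":0,"hand":42},{"x":0,"y":-40,"z":0,"rx":0,"ry":0,"rz":0,"hand":42},{"x":0,"y":-40,"z":0,"rx":0,"ry":0,"rz":0,"hand":42},{"x":0,"y":-40,"z":0,"rx":0,"ry":0,"rz":0,"hand":42},{"x":0,"y":-30,"z":0,"rx":0,"ry":0,"rz":0,"hand":42},{"x":0,"y":0,"z":0,"rx":0,"ry":0,"rz":0,"hand":42}]'
python3 - <<'E'
from h import *
E=np.array([563,201,0.]);c,s=np.cos(.12),np.sin(.12)
X=np.array([563,201,253.])
print("expect",proj("top",X),proj("side",X))
for k in range(2):
    r=[]
    for n in("top","side"):
        u,v=proj(n,X).astype(int);im=grab_frame(n)
        m=mask(im,(0,60,20),(20,255,110),(u-18,v-18,u+18,v+18))
        q=cv2.minAreaRect(big(m)) if m.any() else None;r.append(q);print(n,q)
        cv2.imwrite(f"pics/f{k}_{n}.png",im[...,::-1])
    if all(r):
        P,e=tri(r[0][0],r[1][0]);d=P-E;print("grip",P,e,"stand xy",d[0]*c+d[1]*s,-d[0]*s+d[1]*c)
print(sense()["contact_force"],sense()["clock"])
E
```

```text
clock: 31.78
eef_pos: [333.5, 173.5, 349.3]
tcp_rot: [3.14, -0.001, 1.692]
contact_force: [1.5, 0.3, -0.5]
opening: 0.492
grasp_force: 0.0
expect [209.298 205.173] [267.019 264.774]
top ((210.0, 205.5), (7.0, 22.0), 90.0)
side ((267.33489990234375, 264.20281982421875), (10.598682403564453, 29.928245544433594), 34.38034439086914)
grip [562.82  199.938 252.939] 0.8520629464747247 stand xy -0.3062080687588795 -1.0324681103562887
top ((209.5, 205.5), (7.0, 21.0), 90.0)
side ((267.33489990234375, 264.20281982421875), (10.598682403564453, 29.928245544433594), 34.38034439086914)
grip [562.535 200.416 254.046] 0.43843459428557613 stand xy -0.5310711322771275 -0.5241331242682832
[ 0.072  0.559 -0.275] 31.975
```

The grip measures 1 mm or less from the seat's middle, at the height felt on contact, and it is at rest with the gripper clear.

```bash
python3 -m creep '[{"x":0,"y":0,"z":0,"rx":0,"ry":0,"rz":0,"hand":42},{"x":0,"y":0,"z":0,"rx":0,"ry":0,"rz":0,"hand":42},{"x":0,"y":0,"z":0,"rx":0,"ry":0,"rz":0,"hand":42},{"x":0,"y":0,"z":0,"rx":0,"ry":0,"rz":0,"hand":42}]' >/dev/null
python3 -c "from rig import *; print(sign_off())"
```

```text
the job is handed in; nothing more can be done
None
```

I raised the bail, hung the pail by it across both prongs (grip measured about 1 mm from the seat's middle, at rest) and handed the job in at about 32.5 s; no verdict came back, and I viewed 11 pictures, one over the limit of 10.

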